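Shut off the air and draw the clamp cylinder's rod out for inspection

TASK

Shut off the clamp cylinder's air first: turn the black handle on its valve a quarter turn clockwise, from in line with the pipe to fully across it. Then take the piston rod by its fork head, draw it straight up out of the cylinder by about 40 mm (the dark line turned on the rod comes up just clear of the cylinder head; do not run the rod out to its end stop or force it sideways) and finish while still holding it there with the gripper for inspection. Leave the things lying round it where they are.

Things in the scene. Friction and masses are not known exactly. Their poses are not given: they have to be found in the camera images.
- air_station: Clamp cylinder and its shut-off valve on a plywood base 112 (x) x 290 (y) x 18 mm, fixed to the bench. Origin at the centre of the base's underside, z up; it stands at differing places and yaws. The cylinder (a 66 mm square upright block, top 130 mm over the bench) stands at y = -90 mm, the valve at y = +90 mm of this frame; a 12 mm pipe up to 126 mm high joins them along y.
- gland (a point): Centre of the mouth of the rod's bore, in the flat top of the cylinder, 130 mm above the bench; axes as the station's. Bore axis is vertical; rod 20 mm in a bore of 21 mm.
- fork_head (a point): Centre of the steel fork head on top of the piston rod: 24 x 24 mm square, 46 mm tall (22 mm from here down to its foot, 24 up to its top), with an 8 mm slot along x in the upper half. Grasp across either pair of flats. x, y normal to the flats, z up along the rod; yaw differs from the station's. Rod fully in: 42 mm above the gland, with 20 mm of rod and 27 mm wide lock nut between.
- handle_grip (a point): Middle of the bar of the valve's handle, on the turning axis, 114 mm above the bench: a black bar 14 mm thick, 56 mm long and 30 mm tall, its top 13 mm above this point and its foot, 17 mm below it, on a round skirt 37 mm across. Axes turn with the handle: y along the bar, x across its 14 mm thickness, z up.
- valve_handle (a joint): Angle of the handle: 0 open (bar in line with the pipe, along the station's y), 1.571 shut (bar across the pipe, along the station's x); it grows clockwise seen from above. A spring detent with about 0.2 N m resists up to half-way (0.79) and from there on pulls the handle on to the stop by itself once it is let go. Starts at 0.
- piston_rod: The loose steel piston rod (0.25 to 0.5 kg): 20 mm rod, 34 mm piston inside the cylinder. Origin at the piston's underside, 142 mm below fork_head; same axes. It slides up freely and falls back if let go; its end stop is at 68 mm of travel. The dark line turned on the rod is 3 mm wide: it appears at the gland at 37 mm of travel and stands clear of it at 40 mm.
- screwdriver: Bystander, to be left alone: blue-handled screwdriver, 213 mm; origin at its underside.
- pencil: Bystander, to be left alone: pencil, 168 mm; origin at its underside.
- cork_block: Bystander, to be left alone: cork sanding block, 36 x 60 x 26 mm; origin at its underside.
- driver_bit: Bystander, to be left alone: driver bit, 72 mm, lying on the plywood base between cylinder and valve; origin at its underside.
Not all that is in view belongs to the job. What is shaped like the piston_rod but yellow is not meant.

How it is judged:
By the outcome, as a careful person would: the job done as asked, in the order asked, and still so for the second after the job is handed in, while the arm keeps its last pose, push and grip.
It also fails if it takes over 43 s, if anything falls off the work surface, if the arm or the gripper's body presses on something with over 40 N, if the wrist force passes 120 N, or if a joint passes its speed limit or range.

ROBOT

A 6-joint arm with a two-finger parallel gripper is mounted at the origin on the work surface; the furniture and walls round the work are solid. World frame = base frame: x ahead of the robot, y to its left, z up, the work surface at z = 0. Lengths are in m, angles in rad, forces in N, time in s.
With the tool pointing down it reaches from about 0.325 to 0.85 m from the base axis. Payload 4.4 kg.
Tool frame: the origin (TCP) lies midway between the tips of the shut fingers; the grasp point (between the pads) lies 19 mm behind it; z points along the fingers, x is the direction in which the jaws open and shut, and the axes are right-handed (so a half turn about z gives the same grasp; the last joint's range is limited). The gripper opens to 94 mm and grips with 3 to 60 N. Pads are 16 mm wide; open, the fingers measure 119 mm over their backs; the gripper's body (75 mm by 177 mm) begins 78 mm behind the grasp point.
Start: joints at [1.014, 0.207, 1.542, -0, 1.393, -0.15], TCP at [0.228, 0.528, 0.205] pointing down, gripper open.
Joint ranges: [-2.73, 2.73], [-0.86, 2.22], [0.23, 2.46], [-1.11, 4.25], [0.08, 2.63], [-2.82, 2.82]. Speed limits (rad/s): [2.79, 2.79, 3.14, 3.14, 3.14, 3.14].

INTERFACE

Orientations are given as a rotation vector (axis times angle).
In Python, from plant import * gives the robot as it stands.
- The arm moves only by the tool play_rows, never from a script. Its argument "steps" is a list of rows, each an object of numbers: "ax", "ay", "az": the turn, a rotation vector about the tool's x, y, z in rad; "tx", "ty", "tz": the shift along the tool's x, y, z in mm; "grip": the finger opening in mm, from 0 to 94. In form: [{"ax": .., "ay": .., "az": .., "tx": .., "ty": .., "tz": .., "grip": ..}, ...]. A call has 1 to 20 rows; each row is the pose to reach, as a shift and turn from the pose measured when the call began, along the tool's axes at that moment; what a row does not reach only later rows make up. A row lasts 1/12 s, in which the tool goes at most 41.7 mm and 7.16 degrees, less where a joint would pass 70% of its speed; a pose out of reach is approached as far as the arm can. A call with a gripper value outside its range is refused whole. The fingers move at their own pace and stop on an object; "force" is the grip in N (left out, the last holds). Time passes only in rows, so rows that repeat a pose let the fingers close. It gives the time, the measured TCP pose, the force and the opening at its end, in the units of the state.
- get_state(): the state, without advancing time (a new reading comes with each control period).
- camera(name): name is "scene" or "side" or "wrist"; returns a dict with "color" (480x640x3 uint8, red, green, blue), "mtx" (3x3 intrinsics, pixels), "R" (3x3) and "t" (3): a world point X has camera coordinates R X + t. Camera axes: x right, y down, z forward; pixel columns grow to the right and rows downward; lengths in m; the calibration is good to about 2 mm. A picture is of the moment at which its call begins. There is no depth.
- sign_off(): hands the job in, once; it reports no verdict.
The state is a dict: "clock": time; "joints": joint angles; "joint_vel": joint speeds; "joint_torque": joint torques, N m; "tool_pos": TCP position; "orientation": TCP orientation; "force": force on the tool from outside, world axes, zero at the start; "ft_torque": the same for the moment, N m; "width": finger opening in m.
Only numpy, scipy, OpenCV 4.12 (cv2) and the standard library are available. Lean on these libraries where they do the work, as an engineer would, in place of code of your own. Each camera call takes 0.05 s, during which the arm holds its last target.

## Working session

There is one attempt and no reset: what is moved stays moved. The work goes in short steps, Python scripts to look and compute and a tool call to move; the robot and the scene stay as the last step left them, time stands still between calls to the robot, and variables do not carry over. Pictures are saved under pics/ and viewed, and the job is handed in when it is done.

Besides the shell and the picture viewer there is one more tool, called by a JSON object that holds its "op" and its "data". play_rows: Moves the arm, as the interface text tells. Its arguments: {"type":"object","properties":{"steps":{"type":"array","items":{"type":"object","properties":{"ax":{"type":"number"},"ay":{"type":"number"},"az":{"type":"number"},"tx":{"type":"number"},"ty":{"type":"number"},"tz":{"type":"number"},"grip":{"type":"number"}}}},"force":{"type":"number"}},"required":["steps"]}

```bash
mkdir -p pics
python3 - <<'E'
from plant import *
import cv2,pickle
d={}
for n in ["scene","side","wrist"]:
    c=camera(n); d[n]=c; cv2.imwrite(f"pics/{n}0.png",c["color"][:,:,::-1])
    print(n,c["mtx"].round(1).tolist(),c["R"].round(3).tolist(),c["t"].round(3).tolist())
pickle.dump(d,open("c0.pkl","wb"))
print(get_state())
E
```

```text
scene [[618.2, 0.0, 322.8], [0.0, 618.2, 239.7], [0.0, 0.0, 1.0]] [[0.827, -0.561, -0.02], [-0.368, -0.514, -0.775], [0.424, 0.648, -0.632]] [-0.387, 0.315, 0.995]
side [[461.7, 0.0, 323.1], [0.0, 461.7, 230.7], [0.0, 0.0, 1.0]] [[-0.999, -0.037, 0.007], [-0.03, 0.674, -0.738], [0.022, -0.738, -0.674]] [0.507, 0.063, 0.956]
wrist [[385.5, 0.0, 316.7], [0.0, 385.5, 234.5], [0.0, 0.0, 1.0]] [[0.397, 0.918, -0.002], [0.89, -0.384, 0.246], [0.225, -0.1, -0.969]] [-0.574, -0.026, 0.391]
{'clock': 0.15, 'joints': array([ 1.01349856e+00,  2.07256596e-01,  1.54260004e+00, -2.76446142e-05,
        1.39349644e+00, -1.50483695e-01]), 'joint_vel': array([-0.00080619, -0.00148278, -0.00288034, -0.00030598, -0.00099949,
       -0.00082951]), 'joint_torque': array([-1.84287802e-05, -3.71316111e+01, -2.81811315e+01,  6.98605645e-02,
        3.27885977e-02, -8.97969358e-05]), 'tool_pos': array([0.22719915, 0.52753736, 0.2045514 ]), 'orientation': array([ 2.62375088e+00,  1.72648447e+00, -2.49331190e-03]), 'force': array([-1.10765131,  0.24997505, -0.39124862]), 'ft_torque': array([-0.02414566, -0.0375712 , -0.03170415]), 'width': 0.09421641975313565}
```

View pics/scene0.png

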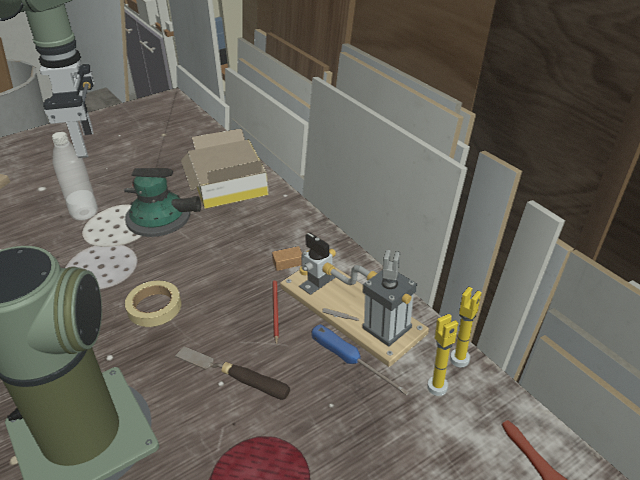

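View pics/side0.png

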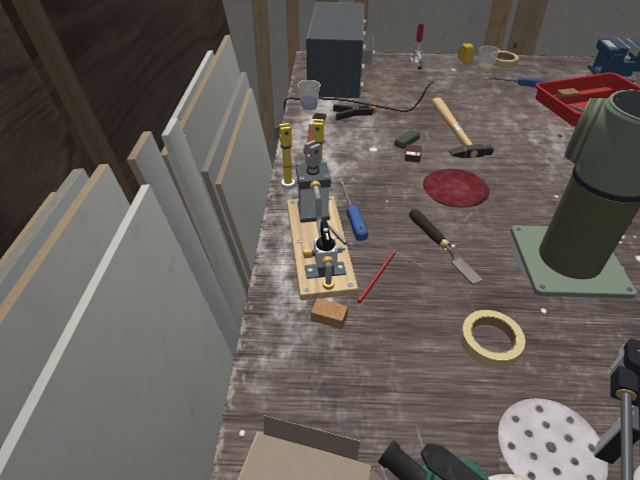

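View pics/wrist0.png

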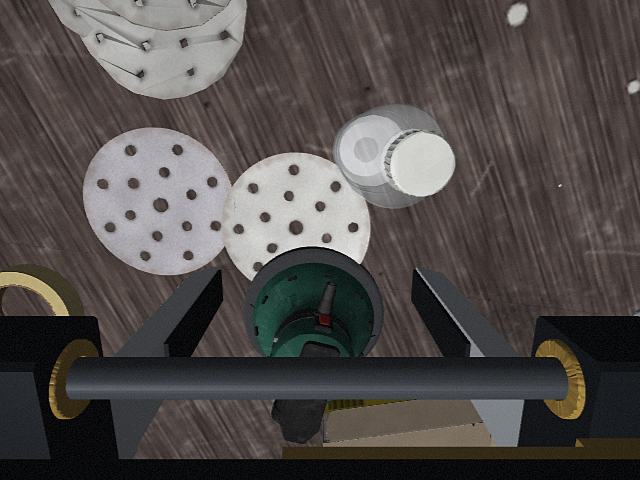

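Candidates, in scene pixels: the grey fork head at (391,265), and yellow rods at (446,332) and (469,303), which are not meant. The black valve handle is at (317,245). The other dark handles, on the paint scraper (260,380) and the sander (155,175), are not the valve. By the description I choose the grey fork on the block and the black bar on the valve, and I'll check both in close crops.

Run:
```python
import cv2,numpy as np
a=cv2.imread("pics/scene0.png")[225:365,265:435]; b=cv2.imread("pics/side0.png")[130:300,280:360]
cv2.imwrite("pics/cr1.png",cv2.resize(a,None,fx=4.2,fy=4.2,interpolation=cv2.INTER_CUBIC))
cv2.imwrite("pics/cr2.png",cv2.resize(b,None,fx=3.5,fy=3.5,interpolation=cv2.INTER_CUBIC))
```

```text
(no output)
```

View pics/cr1.png

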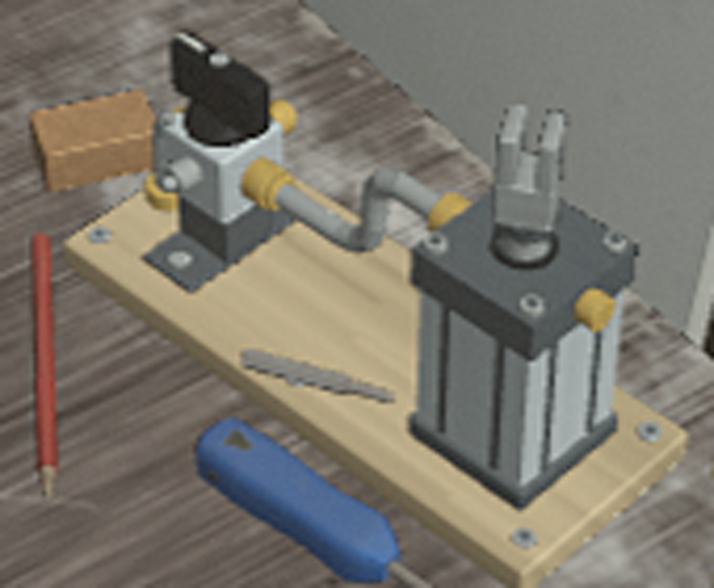

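View pics/cr2.png

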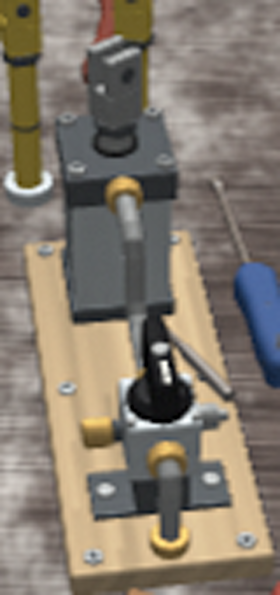

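The crops confirm the choice. The grey fork sits on the dark block (crop about (528,170)), and the black bar is on the valve (crop about (220,90)), in line with the pipe. Now I'll measure.

```bash
cat > h.py <<'E'
import numpy as np,pickle
def ray(c,u,v):
    R,t=c["R"],c["t"]; C=-R.T@t; d=R.T@np.linalg.solve(c["mtx"],[u,v,1.]); return C,d
def onz(c,u,v,z):
    C,d=ray(c,u,v); return C+d*(z-C[2])/d[2]
def tri(*rs):
    A=np.zeros((3,3));b=np.zeros(3)
    for C,d in rs:
        d=d/np.linalg.norm(d);P=np.eye(3)-np.outer(d,d);A+=P;b+=P@C
    X=np.linalg.solve(A,b); 
    return X,[np.linalg.norm(np.cross(X-C,d/np.linalg.norm(d))) for C,d in rs]
E
python3 - <<'E'
from h import *
d=pickle.load(open("c0.pkl","rb"));S,D=d["scene"],d["side"]
s=lambda x,y:(265+x/4.2-.4,225+y/4.2-.4); e=lambda x,y:(280+x/3.5-.4,130+y/3.5-.4)
p=lambda n,x:print(n,(np.asarray(x)*1000).round(1))
for q in [(98,235),(650,430),(523,538)]: p("S base screw",onz(S,*s(*q),.020))
for q in [(45,250),(175,238),(93,555),(247,540)]: p("D base screw",onz(D,*e(*q),.020))
for q in [(435,242),(533,302),(615,242)]: p("S top screw",onz(S,*s(*q),.132))
for q in [(68,118),(165,160),(76,168)]: p("D top screw",onz(D,*e(*q),.132))
X,r=tri(ray(S,*s(219,60)),ray(D,*e(161,348)));p("handle top screw",X);p("",r)
for a,b in [((175,40),(268,88)),((190,47),(250,85))]:
    A=onz(S,*s(*a),.127);B=onz(S,*s(*b),.127);p("bar",[A,B]);print(np.degrees(np.arctan2(*(A-B)[1::-1])))
X,r=tri(ray(S,*s(528,220)),ray(D,*e(116,115)));p("fork foot",X);p("",r)
X,r=tri(ray(S,*s(535,120)),ray(D,*e(113,45)));p("fork top",X);p("",r)
E
```

```text
S base screw [451.3  99.6  20. ]
S base screw [ 582.8 -146.8   20. ]
S base screw [ 499.2 -162.5   20. ]
D base screw [ 583.8 -146.8   20. ]
D base screw [ 498.6 -163.4   20. ]
D base screw [535.6 113.4  20. ]
D base screw [452.6  99.2  20. ]
S top screw [504.2 -90.4 132. ]
S top screw [ 514.8 -141.   132. ]
S top screw [ 564.3 -133.1  132. ]
D top screw [ 564.7 -135.7  132. ]
D top screw [504.6 -95.  132. ]
D top screw [556.2 -84.6 132. ]
handle top screw [501.3  64.6 127.5]
 [0.5 0.5]
bar [[492.7  88.7 127. ]
 [507.8  36.  127. ]]
105.95870588372667
bar [[495.5  80.5 127. ]
 [502.5  42.4 127. ]]
100.35579043276518
fork foot [ 533.3 -115.3  148.2]
 [1.2 1.2]
fork top [ 535.2 -112.3  198. ]
 [0.3 0.3]
```

Run:
```python
from h import *
d=pickle.load(open("c0.pkl","rb"));S,D=d["scene"],d["side"]
p=lambda n,x:print(n,(np.asarray(x)*1000).round(1))
p("yel1 base",onz(S,438,388,.0));p("yel2 base",onz(S,460,360,0))
p("D left yel base",onz(D,288,184,0))
p("yel1 top",tri(ray(S,447,320),ray(D,318,123))[0]);p("yel2 top",tri(ray(S,469,292),ray(D,286,126))[0])
for q in [(465,180),(303,185),(440,290),(520,370),(525,375)]: p("board foot?",onz(S,*q,0))
for q in [(300,195),(270,170),(237,335)]: p("D board foot?",onz(D,*q,0))
# board top corner big: scene (466,168),(312,80); side (147,185)/(..)
p("board top",tri(ray(S,466,168),ray(D,239,77))[0])
```

```text
yel1 base [ 529.7 -258.2   -0. ]
yel2 base [ 602.9 -235.2   -0. ]
D left yel base [ 603.5 -238.3    0. ]
yel1 top [ 530.2 -253.9  162.7]
yel2 top [ 599.9 -230.7  165.8]
board foot? [1014.6  175.3    0. ]
board foot? [675.  393.4   0. ]
board foot? [695.8 -81.7   0. ]
board foot? [ 672.5 -311.3    0. ]
board foot? [ 671.2 -323.8    0. ]
D board foot? [ 570.5 -195.6    0. ]
D board foot? [ 655.3 -296.1    0. ]
D board foot? [652.3 209.4   0. ]
board top [ 668.2 -127.   322.9]
```

```bash
cat >> h.py <<'E'
from scipy.spatial.transform import Rotation as Ro
def goal(st,pos,alpha):
    a=np.radians(alpha);c,s=np.cos(a),np.sin(a)
    G=np.array([[c,s,0],[s,-c,0],[0,0,-1.]])
    R=Ro.from_rotvec(st["orientation"]).as_matrix()
    t=R.T@(np.array(pos)-st["tool_pos"])*1000
    r=Ro.from_matrix(R.T@G).as_rotvec()
    print("t mm",t.round(1),"rot",r.round(4));
E
python3 - <<'E'
from plant import *
from h import *
d=pickle.load(open("c0.pkl","rb"));W=d["wrist"]
st=get_state();R=Ro.from_rotvec(st["orientation"]).as_matrix()
print("cam in tool",R.T@(-W["R"].T@W["t"]-st["tool_pos"]), "axis",R.T@W["R"][2])
goal(st,[.4475,.36,.27],10.25)
goal(st,[.501,.0645,.235],10.25)
E
```

```text
cam in tool [ 0.00020597 -0.07073651 -0.17934371] axis [-9.52144367e-04  2.46690706e-01  9.69093798e-01]
t mm [-66.8 268.6 -65.4] rot [6.000e-04 1.700e-03 9.851e-01]
t mm [-317.   434.7  -30. ] rot [6.000e-04 1.700e-03 9.851e-01]
```

{"op": "play_rows", "data": {"steps": [{"tx": 0, "ty": 0, "tz": -40, "az": 0.1}, {"tx": -20, "ty": 28, "tz": -65, "az": 0.2}, {"tx": -40, "ty": 56, "tz": -65, "az": 0.3}, {"tx": -62, "ty": 85, "tz": -65, "az": 0.4}, {"tx": -84, "ty": 115, "tz": -65, "az": 0.5}, {"tx": -106, "ty": 145, "tz": -65, "az": 0.6}, {"tx": -128, "ty": 175, "tz": -65, "az": 0.7}, {"tx": -150, "ty": 206, "tz": -65, "az": 0.8}, {"tx": -172, "ty": 236, "tz": -65, "az": 0.9}, {"tx": -194, "ty": 266, "tz": -65, "az": 0.985}, {"tx": -216, "ty": 296, "tz": -65, "az": 0.985}, {"tx": -238, "ty": 326, "tz": -65, "az": 0.985}, {"tx": -260, "ty": 356, "tz": -65, "az": 0.985}, {"tx": -282, "ty": 386, "tz": -60, "az": 0.985}, {"tx": -300, "ty": 411, "tz": -45, "az": 0.985}, {"tx": -317, "ty": 435, "tz": -30, "az": 0.985}, {"tx": -317, "ty": 435, "tz": -30, "az": 0.985}, {"tx": -317, "ty": 435, "tz": -30, "az": 0.985}, {"tx": -317, "ty": 435, "tz": -30, "az": 0.985}]}}

```text
schema error: expected keys ax, ay, az, tx, ty, tz, grip
```

Run:
```python
from plant import *
import cv2,pickle
c=camera("wrist"); pickle.dump(c,open("w1.pkl","wb")); cv2.imwrite("pics/w1.png",c["color"][:,:,::-1])
s=get_state(); print(s["tool_pos"],s["orientation"],s["joints"],s["force"])
```

```text
[0.22725351 0.52767985 0.20472802] [ 2.62392599e+00  1.72661291e+00 -2.00431911e-03] [ 1.01351004e+00  2.07163934e-01  1.54233862e+00  3.98422884e-05
  1.39347704e+00 -1.50491199e-01] [ 0.47941385  0.54750973 -0.55600697]
```

View pics/w1.png

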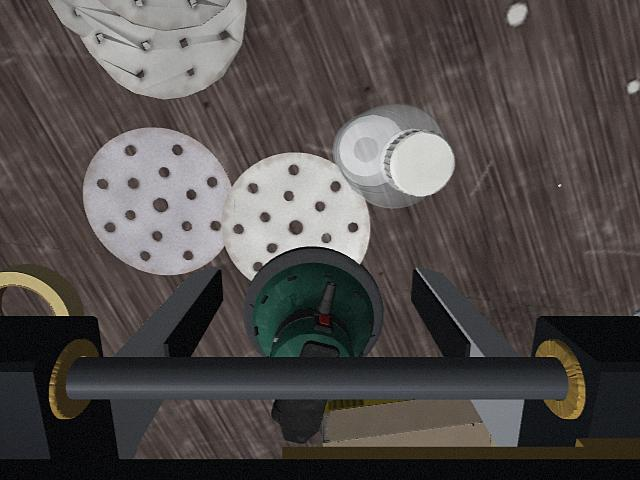

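All keys are required in every row, so I'll resend. The picture is the start view again: nothing moved.

{"op": "play_rows", "data": {"steps": [{"ax": 0, "ay": 0, "tx": 0, "ty": 0, "tz": -40, "az": 0.1, "grip": 94}, {"ax": 0, "ay": 0, "tx": -20, "ty": 28, "tz": -65, "az": 0.2, "grip": 94}, {"ax": 0, "ay": 0, "tx": -40, "ty": 56, "tz": -65, "az": 0.3, "grip": 94}, {"ax": 0, "ay": 0, "tx": -62, "ty": 85, "tz": -65, "az": 0.4, "grip": 94}, {"ax": 0, "ay": 0, "tx": -84, "ty": 115, "tz": -65, "az": 0.5, "grip": 94}, {"ax": 0, "ay": 0, "tx": -106, "ty": 145, "tz": -65, "az": 0.6, "grip": 94}, {"ax": 0, "ay": 0, "tx": -128, "ty": 175, "tz": -65, "az": 0.7, "grip": 94}, {"ax": 0, "ay": 0, "tx": -150, "ty": 206, "tz": -65, "az": 0.8, "grip": 94}, {"ax": 0, "ay": 0, "tx": -172, "ty": 236, "tz": -65, "az": 0.9, "grip": 94}, {"ax": 0, "ay": 0, "tx": -194, "ty": 266, "tz": -65, "az": 0.985, "grip": 94}, {"ax": 0, "ay": 0, "tx": -216, "ty": 296, "tz": -65, "az": 0.985, "grip": 94}, {"ax": 0, "ay": 0, "tx": -238, "ty": 326, "tz": -65, "az": 0.985, "grip": 94}, {"ax": 0, "ay": 0, "tx": -260, "ty": 356, "tz": -65, "az": 0.985, "grip": 80}, {"ax": 0, "ay": 0, "tx": -282, "ty": 386, "tz": -60, "az": 0.985, "grip": 60}, {"ax": 0, "ay": 0, "tx": -300, "ty": 411, "tz": -45, "az": 0.985, "grip": 50}, {"ax": 0, "ay": 0, "tx": -317, "ty": 435, "tz": -30, "az": 0.985, "grip": 50}, {"ax": 0, "ay": 0, "tx": -317, "ty": 435, "tz": -30, "az": 0.985, "grip": 50}, {"ax": 0, "ay": 0, "tx": -317, "ty": 435, "tz": -30, "az": 0.985, "grip": 50}, {"ax": 0, "ay": 0, "tx": -317, "ty": 435, "tz": -30, "az": 0.985, "grip": 50}]}}

```text
clock: 1.78
tool_pos: [0.5011, 0.0648, 0.2351]
orientation: [3.129, 0.28, -0.002]
force: [-1.0, 0.8, 0.4]
width: 0.0516
```

Run:
```python
from plant import *
from h import *
import cv2,pickle
c=camera("wrist"); pickle.dump(c,open("w1.pkl","wb")); cv2.imwrite("pics/w1.png",c["color"][:,:,::-1])
s=get_state(); print(s["clock"],s["tool_pos"],s["orientation"],s["joints"],s["force"])
goal(s,[.5013,.0645,.101],10.25)
X=lambda p:(c["mtx"]@(c["R"]@np.array(p)+c["t"]))
for p in [[.5013,.0645,.127],[.5334,-.1128,.196]]: x=X(p);print(x[:2]/x[2])
```

```text
1.8333 [0.50119872 0.06526121 0.23557434] [ 3.12821990e+00  2.81993731e-01 -5.28887773e-04] [-4.14054060e-02  3.43105126e-02  1.67052790e+00 -7.32970967e-04
  1.43699803e+00 -2.21111775e-01] [-1.22732062  0.10973525 -0.77274676]
t mm [  0.    0.7 134.6] rot [0.0007 0.0004 0.0009]
[316.4660349  232.29126031]
[316.73009143 501.85717702]
```

View pics/w1.png

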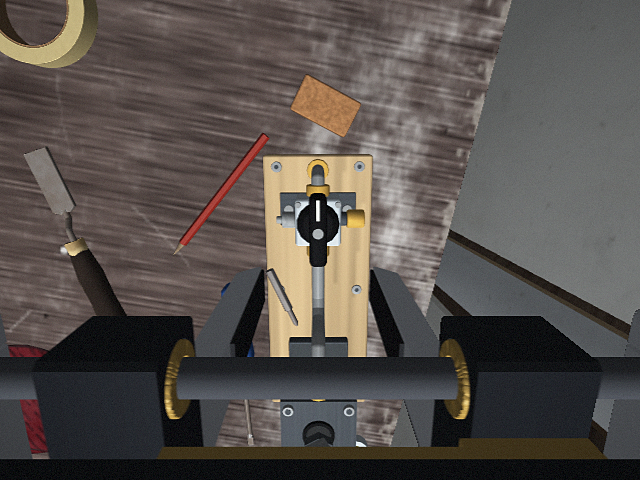

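The bar is at (318,233), 1-2 px from the projected spot, and vertical in the picture, so it lines up with the jaws. I'll descend and grip.

{"op": "play_rows", "data": {"force": 25, "steps": [{"ax": 0, "ay": 0, "az": 0, "tx": 0.5, "ty": 0.5, "tz": 30, "grip": 50}, {"ax": 0, "ay": 0, "az": 0, "tx": 0.5, "ty": 0.5, "tz": 65, "grip": 50}, {"ax": 0, "ay": 0, "az": 0, "tx": 0.5, "ty": 0.5, "tz": 100, "grip": 45}, {"ax": 0, "ay": 0, "az": 0, "tx": 0.5, "ty": 0.5, "tz": 122, "grip": 40}, {"ax": 0, "ay": 0, "az": 0, "tx": 0.5, "ty": 0.5, "tz": 134, "grip": 40}, {"ax": 0, "ay": 0, "az": 0, "tx": 0.5, "ty": 0.5, "tz": 134, "grip": 40}, {"ax": 0, "ay": 0, "az": 0, "tx": 0.5, "ty": 0.5, "tz": 134, "grip": 25}, {"ax": 0, "ay": 0, "az": 0, "tx": 0.5, "ty": 0.5, "tz": 134, "grip": 10}, {"ax": 0, "ay": 0, "az": 0, "tx": 0.5, "ty": 0.5, "tz": 134, "grip": 5}, {"ax": 0, "ay": 0, "az": 0, "tx": 0.5, "ty": 0.5, "tz": 134, "grip": 5}, {"ax": 0, "ay": 0, "az": 0, "tx": 0.5, "ty": 0.5, "tz": 134, "grip": 5}, {"ax": 0, "ay": 0, "az": 0, "tx": 0.5, "ty": 0.5, "tz": 134, "grip": 5}]}}

```text
clock: 2.83
tool_pos: [0.5016, 0.0647, 0.1031]
orientation: [3.128, 0.283, -0.001]
force: [-3.1, -0.1, 5.9]
width: 0.0138
```

Run:
```python
from plant import *
from h import *
s=get_state(); print(s["clock"],s["tool_pos"],s["force"],s["ft_torque"],s["width"])
goal(s,[.5013,.0645,.101],10.25-90)
```

```text
2.8333 [0.50163283 0.06470352 0.1030548 ] [-3.12058234 -0.05333559  5.88776582] [-0.08034088  0.71595694  0.04208951] 0.013777792025918998
t mm [-0.4  0.1  2.1] rot [ 1.2000e-03 -3.0000e-04  1.5721e+00]
```

The bar is held: opening 13.8 mm against 14 mm. Next is the quarter turn clockwise.

{"op": "play_rows", "data": {"steps": [{"ax": 0, "ay": 0, "az": 0.1, "tx": 0, "ty": 0, "tz": -1, "grip": 5}, {"ax": 0, "ay": 0, "az": 0.2, "tx": 0, "ty": 0, "tz": -1, "grip": 5}, {"ax": 0, "ay": 0, "az": 0.3, "tx": 0, "ty": 0, "tz": -1, "grip": 5}, {"ax": 0, "ay": 0, "az": 0.4, "tx": 0, "ty": 0, "tz": -1, "grip": 5}, {"ax": 0, "ay": 0, "az": 0.5, "tx": 0, "ty": 0, "tz": -1, "grip": 5}, {"ax": 0, "ay": 0, "az": 0.6, "tx": 0, "ty": 0, "tz": -1, "grip": 5}, {"ax": 0, "ay": 0, "az": 0.7, "tx": 0, "ty": 0, "tz": -1, "grip": 5}, {"ax": 0, "ay": 0, "az": 0.8, "tx": 0, "ty": 0, "tz": -1, "grip": 5}, {"ax": 0, "ay": 0, "az": 0.9, "tx": 0, "ty": 0, "tz": -1, "grip": 5}, {"ax": 0, "ay": 0, "az": 1.0, "tx": 0, "ty": 0, "tz": -1, "grip": 5}, {"ax": 0, "ay": 0, "az": 1.1, "tx": 0, "ty": 0, "tz": -1, "grip": 5}, {"ax": 0, "ay": 0, "az": 1.2, "tx": 0, "ty": 0, "tz": -1, "grip": 5}, {"ax": 0, "ay": 0, "az": 1.3, "tx": 0, "ty": 0, "tz": -1, "grip": 5}, {"ax": 0, "ay": 0, "az": 1.4, "tx": 0, "ty": 0, "tz": -1, "grip": 5}, {"ax": 0, "ay": 0, "az": 1.48, "tx": 0, "ty": 0, "tz": -1, "grip": 5}, {"ax": 0, "ay": 0, "az": 1.54, "tx": 0, "ty": 0, "tz": -1, "grip": 5}, {"ax": 0, "ay": 0, "az": 1.56, "tx": 0, "ty": 0, "tz": -1, "grip": 5}, {"ax": 0, "ay": 0, "az": 1.56, "tx": 0, "ty": 0, "tz": -1, "grip": 5}]}}

```text
clock: 4.33
tool_pos: [0.5025, 0.064, 0.1032]
orientation: [2.422, -2.001, 0.004]
force: [5.4, -2.5, -11.0]
width: 0.0141
```

Run:
```python
from plant import *
from h import *
s=get_state(); print(s["clock"],s["tool_pos"],s["force"],s["ft_torque"],s["width"],s["joints"])
goal(s,[.5013,.0645,.101],10.25-90)
```

```text
4.3333 [0.50245968 0.06403442 0.10316502] [  5.38605242  -2.5172014  -10.99743215] [-0.26977259 -0.96994915 -0.19095806] 0.014112515864914632 [-0.0431048   0.1728188   1.80911195 -0.00183122  1.15781495  1.33848615]
t mm [-0.7  1.1  2.2] rot [-0.0014 -0.0021  0.011 ]
```

The handle turned the full 90° (residual 0.01 rad). I'll release it, rise, and move to hover over the fork head.

{"op": "play_rows", "data": {"steps": [{"ax": 0, "ay": 0, "az": 0, "tx": 0, "ty": 0, "tz": 0, "grip": 20}, {"ax": 0, "ay": 0, "az": 0, "tx": 0, "ty": 0, "tz": 0, "grip": 34}, {"ax": 0, "ay": 0, "az": 0, "tx": 0, "ty": 0, "tz": 0, "grip": 34}, {"ax": 0, "ay": 0, "az": 0, "tx": 0, "ty": 0, "tz": 0, "grip": 34}, {"ax": 0, "ay": 0, "az": 0, "tx": 0, "ty": 0, "tz": -15, "grip": 34}, {"ax": 0, "ay": 0, "az": 0, "tx": 0, "ty": 0, "tz": -40, "grip": 34}, {"ax": 0, "ay": 0, "az": 0, "tx": 0, "ty": 0, "tz": -80, "grip": 34}, {"ax": 0, "ay": 0, "az": 0, "tx": 0, "ty": 0, "tz": -120, "grip": 50}, {"ax": 0, "ay": 0, "az": 0, "tx": 0, "ty": 0, "tz": -160, "grip": 60}, {"ax": 0, "ay": 0, "az": 0, "tx": 20, "ty": 0, "tz": -190, "grip": 60}, {"ax": 0, "ay": 0, "az": 0, "tx": 55, "ty": 0, "tz": -197, "grip": 60}, {"ax": 0, "ay": 0, "az": 0, "tx": 95, "ty": 0, "tz": -197, "grip": 60}, {"ax": 0, "ay": 0, "az": 0, "tx": 135, "ty": 0, "tz": -197, "grip": 60}, {"ax": 0, "ay": 0, "az": 0, "tx": 165, "ty": 0, "tz": -197, "grip": 60}, {"ax": 0, "ay": 0, "az": 0, "tx": 179, "ty": 1, "tz": -197, "grip": 60}, {"ax": 0, "ay": 0, "az": 0, "tx": 179, "ty": 1, "tz": -197, "grip": 60}, {"ax": 0, "ay": 0, "az": 0, "tx": 179, "ty": 1, "tz": -197, "grip": 60}]}}

```text
clock: 5.75
tool_pos: [0.5347, -0.1112, 0.3005]
orientation: [-2.421, 2.002, -0.002]
force: [-0.7, -0.5, -0.3]
width: 0.0602
```

Run:
```python
from plant import *
from h import *
import cv2,pickle
c=camera("wrist"); pickle.dump(c,open("w2.pkl","wb")); cv2.imwrite("pics/w2.png",c["color"][:,:,::-1])
cv2.imwrite("pics/w2c.png",cv2.resize(np.ascontiguousarray(c["color"][160:310,220:420,::-1]),None,fx=4,fy=4,interpolation=cv2.INTER_CUBIC))
c=camera("scene"); cv2.imwrite("pics/s2.png",c["color"][:,:,::-1])
cv2.imwrite("pics/s2c.png",cv2.resize(np.ascontiguousarray(c["color"][210:370,265:435,::-1]),None,fx=3.5,fy=3.5,interpolation=cv2.INTER_CUBIC))
s=get_state(); print(s["clock"],s["tool_pos"],s["orientation"],s["joints"],s["force"],s["width"])
```

```text
5.85 [ 0.5347153  -0.10993399  0.30062184] [-2.42330341  1.99851266 -0.00284138] [-3.61266785e-01  8.52036991e-02  1.48457828e+00 -1.09742384e-04
  1.56993678e+00  1.01798328e+00] [-0.06657927  0.31303765  1.17558248] 0.060328620207021684
```

View pics/w2c.png

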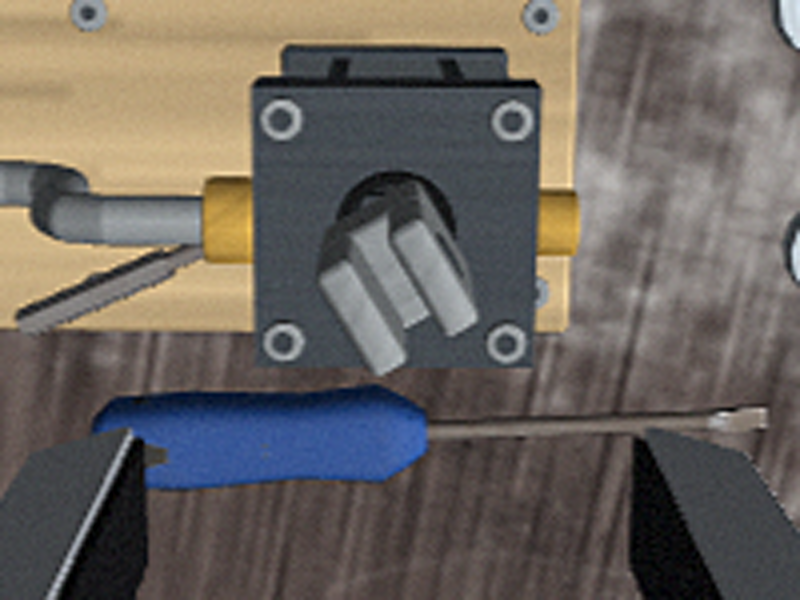

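View pics/s2c.png

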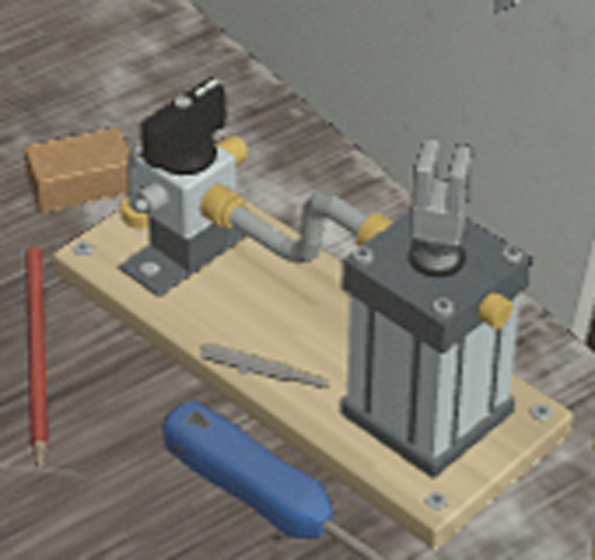

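View pics/w2.png

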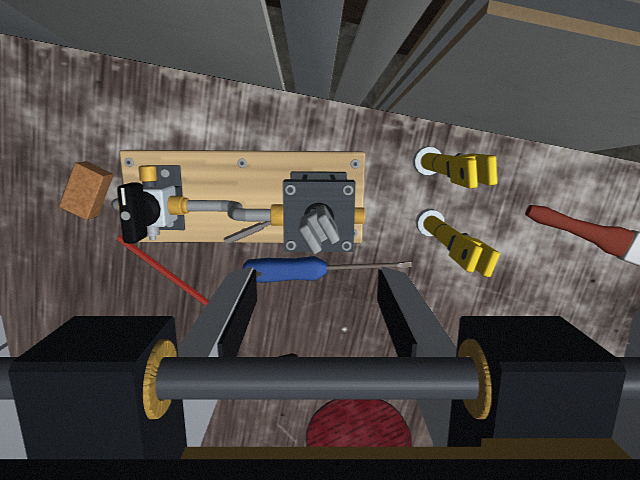

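The handle stands across the pipe (scene crop (185,130)). The fork head's two prongs are at wrist crop (365,315) and (435,275), turned relative to the block. I'll measure their yaw and centre on the plane z=0.196.

Run:
```python
from plant import *
from h import *
c=pickle.load(open("w2.pkl","rb"))
w=lambda x,y:onz(c,220+x/4-.4,160+y/4-.4,.196)[:2]*1000
P={k:w(*v) for k,v in dict(LB=(320,275),LF=(379,374),LFi=(406,354),LBi=(350,262),RFi=(450,336),RF=(478,320),RB=(424,217),RBi=(394,236)).items()}
for k,v in P.items(): print(k,v.round(1))
an=lambda a,b:np.degrees(np.arctan2(*(P[b]-P[a])[::-1]))
print([an(*x).round(1) for x in [("LB","LF"),("LBi","LFi"),("RBi","RFi"),("RB","RF"),("LF","RF"),("LB","RB")]])
print("ctr",np.mean([P[k] for k in ("LB","LF","RF","RB")],0),[np.linalg.norm(P[a]-P[b]).round(1) for a,b in [("LB","LF"),("RB","RF"),("LF","RF"),("LB","RB")]])
```

```text
LB [536.9 -97.8]
LF [ 519.8 -112.4]
LFi [ 524.7 -116.7]
LBi [ 540.5 -102.9]
RFi [ 529.8 -124.3]
RF [ 533.9 -128.9]
RB [ 551.5 -115. ]
RBi [ 546.9 -110.1]
[np.float64(-139.6), np.float64(-138.8), np.float64(-140.4), np.float64(-141.7), np.float64(-49.6), np.float64(-49.6)]
ctr [ 535.52692302 -113.53586052] [np.float64(22.5), np.float64(22.5), np.float64(21.7), np.float64(22.6)]
```

Run:
```python
from plant import *
from h import *
s=get_state()
goal(s,[.5345,-.1131,.154],-49.7)
```

```text
t mm [  2.9   1.  146.6] rot [-0.0012 -0.0014 -0.5118]
```

{"op": "play_rows", "data": {"steps": [{"ax": 0, "ay": 0, "az": -0.1, "tx": 2, "ty": 1, "tz": 10, "grip": 60}, {"ax": 0, "ay": 0, "az": -0.2, "tx": 3, "ty": 1, "tz": 25, "grip": 60}, {"ax": 0, "ay": 0, "az": -0.3, "tx": 3, "ty": 1, "tz": 40, "grip": 60}, {"ax": 0, "ay": 0, "az": -0.4, "tx": 3, "ty": 1, "tz": 55, "grip": 60}, {"ax": 0, "ay": 0, "az": -0.51, "tx": 3, "ty": 1, "tz": 70, "grip": 60}, {"ax": 0, "ay": 0, "az": -0.51, "tx": 3, "ty": 1, "tz": 80, "grip": 60}, {"ax": 0, "ay": 0, "az": -0.51, "tx": 3, "ty": 1, "tz": 80, "grip": 60}, {"ax": 0, "ay": 0, "az": -0.51, "tx": 3, "ty": 1, "tz": 80, "grip": 60}, {"ax": 0, "ay": 0, "az": -0.51, "tx": 3, "ty": 1, "tz": 80, "grip": 60}]}}

```text
clock: 6.6
tool_pos: [0.5351, -0.1127, 0.2217]
orientation: [-2.849, 1.323, -0.006]
force: [0.4, 0.2, -0.1]
width: 0.06
```

Run:
```python
from plant import *
from h import *
import cv2
P=[]
c=camera("wrist");P.append(get_state()["tool_pos"]); cv2.imwrite("pics/w3.png",c["color"][:,:,::-1]);pickle.dump(c,open("w3.pkl","wb"))
c=camera("wrist");s=get_state();P.append(s["tool_pos"]);print(np.array(P),s["clock"])
goal(s,[.5345,-.1131,.154],-49.7)
```

```text
[[ 0.5352443  -0.11295823  0.22199824]
 [ 0.5352537  -0.11314302  0.22201174]] 6.7
t mm [-0.8  0.7 68. ] rot [-0.002  -0.0038 -0.0023]
```

View pics/w3.png

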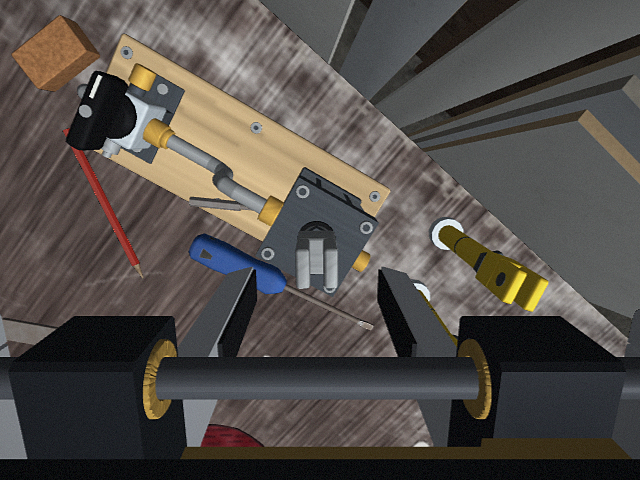

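The fork head is at (317,265), square with the jaws and centred between the fingers. I'll descend and close gently.

{"op": "play_rows", "data": {"force": 15, "steps": [{"ax": 0, "ay": 0, "az": 0, "tx": -0.4, "ty": 0.5, "tz": 20, "grip": 60}, {"ax": 0, "ay": 0, "az": 0, "tx": -0.4, "ty": 0.5, "tz": 40, "grip": 60}, {"ax": 0, "ay": 0, "az": 0, "tx": -0.4, "ty": 0.5, "tz": 58, "grip": 55}, {"ax": 0, "ay": 0, "az": 0, "tx": -0.4, "ty": 0.5, "tz": 68, "grip": 50}, {"ax": 0, "ay": 0, "az": 0, "tx": -0.4, "ty": 0.5, "tz": 68, "grip": 40}, {"ax": 0, "ay": 0, "az": 0, "tx": -0.4, "ty": 0.5, "tz": 68, "grip": 30}, {"ax": 0, "ay": 0, "az": 0, "tx": -0.4, "ty": 0.5, "tz": 68, "grip": 25}, {"ax": 0, "ay": 0, "az": 0, "tx": -0.4, "ty": 0.5, "tz": 68, "grip": 20}, {"ax": 0, "ay": 0, "az": 0, "tx": -0.4, "ty": 0.5, "tz": 68, "grip": 15}, {"ax": 0, "ay": 0, "az": 0, "tx": -0.4, "ty": 0.5, "tz": 68, "grip": 15}, {"ax": 0, "ay": 0, "az": 0, "tx": -0.4, "ty": 0.5, "tz": 68, "grip": 15}, {"ax": 0, "ay": 0, "az": 0, "tx": -0.4, "ty": 0.5, "tz": 68, "grip": 15}]}}

```text
clock: 7.7
tool_pos: [0.5355, -0.1128, 0.1556]
orientation: [-2.848, 1.323, -0.009]
force: [-1.7, 2.4, 5.5]
width: 0.0241
```

Run:
```python
from plant import *
from h import *
s=get_state(); print(s["clock"],s["tool_pos"],s["force"],s["ft_torque"],s["width"],s["joints"])
R=Ro.from_rotvec(s["orientation"]).as_matrix(); print("F tool",R.T@s["force"],R[:,2])
goal(s,s["tool_pos"]+[0,0,.0405],-49.7)
```

```text
7.7 [ 0.535501   -0.11282678  0.15560803] [-1.70964234  2.43041891  5.47829873] [0.72606691 0.57803767 0.03574617] 0.024104477603720816 [-3.66530142e-01  1.90377115e-01  1.66822851e+00  1.15965741e-03
  1.27735126e+00  5.02790488e-01]
F tool [-2.9358281  -0.28173382 -5.49027407] [ 5.65939821e-03 -9.83443457e-04 -9.99983502e-01]
t mm [  0.2  -0.1 -40.5] rot [-0.0037 -0.0044 -0.0022]
```

Held: opening 24.1 mm, lateral force about 3 N. I'll firm up the grip and draw the rod up slowly.

{"op": "play_rows", "data": {"force": 35, "steps": [{"ax": 0, "ay": 0, "az": 0, "tx": -0.2, "ty": 0, "tz": 0, "grip": 15}, {"ax": 0, "ay": 0, "az": 0, "tx": -0.2, "ty": 0, "tz": 0, "grip": 15}, {"ax": 0, "ay": 0, "az": 0, "tx": -0.2, "ty": 0, "tz": -2, "grip": 15}, {"ax": 0, "ay": 0, "az": 0, "tx": -0.2, "ty": 0, "tz": -4, "grip": 15}, {"ax": 0, "ay": 0, "az": 0, "tx": -0.1, "ty": 0, "tz": -7, "grip": 15}, {"ax": 0, "ay": 0, "az": 0, "tx": -0.1, "ty": 0, "tz": -10, "grip": 15}, {"ax": 0, "ay": 0, "az": 0, "tx": -0.1, "ty": 0, "tz": -13, "grip": 15}, {"ax": 0, "ay": 0, "az": 0, "tx": -0.1, "ty": 0, "tz": -16, "grip": 15}, {"ax": 0, "ay": 0, "az": 0, "tx": -0.1, "ty": 0, "tz": -19, "grip": 15}, {"ax": 0, "ay": 0, "az": 0, "tx": 0, "ty": 0, "tz": -22, "grip": 15}, {"ax": 0, "ay": 0, "az": 0, "tx": 0, "ty": 0, "tz": -25, "grip": 15}, {"ax": 0, "ay": 0, "az": 0, "tx": 0, "ty": 0, "tz": -28, "grip": 15}, {"ax": 0, "ay": 0, "az": 0, "tx": 0, "ty": 0, "tz": -31, "grip": 15}, {"ax": 0, "ay": 0, "az": 0, "tx": 0, "ty": 0, "tz": -34, "grip": 15}, {"ax": 0, "ay": 0, "az": 0, "tx": 0, "ty": 0, "tz": -37, "grip": 15}, {"ax": 0, "ay": 0, "az": 0, "tx": 0, "ty": 0, "tz": -39, "grip": 15}, {"ax": 0, "ay": 0, "az": 0, "tx": 0, "ty": 0, "tz": -40.5, "grip": 15}, {"ax": 0, "ay": 0, "az": 0, "tx": 0, "ty": 0, "tz": -40.5, "grip": 15}, {"ax": 0, "ay": 0, "az": 0, "tx": 0, "ty": 0, "tz": -40.5, "grip": 15}, {"ax": 0, "ay": 0, "az": 0, "tx": 0, "ty": 0, "tz": -40.5, "grip": 15}]}}

```text
clock: 9.37
tool_pos: [0.5353, -0.1128, 0.196]
orientation: [-2.848, 1.323, -0.009]
force: [-0.2, -0.0, -3.7]
width: 0.024
```

Run:
```python
from plant import *
from h import *
import cv2
for n,(x,y,w,h) in dict(scene=(345,215,100,130),side=(285,120,70,110)).items():
    c=camera(n);pickle.dump(c,open(n+"4.pkl","wb"))
    cv2.imwrite(f"pics/{n}4.png",cv2.resize(np.ascontiguousarray(c["color"][y:y+h,x:x+w,::-1]),None,fx=4.5,fy=4.5,interpolation=cv2.INTER_CUBIC))
s=get_state(); print(s["clock"],s["tool_pos"],s["force"],s["ft_torque"],s["width"],s["joints"])
R=Ro.from_rotvec(s["orientation"]).as_matrix(); print("F tool",R.T@s["force"],R[:,2])
```

```text
9.4667 [ 0.53522567 -0.11280904  0.19592815] [ 0.77267831  0.11166178 -3.37720127] [-0.05058437  0.11292799 -0.0074848 ] 0.023912571657531353 [-3.66615501e-01  1.51380846e-01  1.62634584e+00  1.02784142e-03
  1.35839164e+00  5.02831094e-01]
F tool [ 0.39855123 -0.65054951  3.38126172] [ 0.00547077 -0.00102437 -0.99998451]
```

View pics/scene4.png

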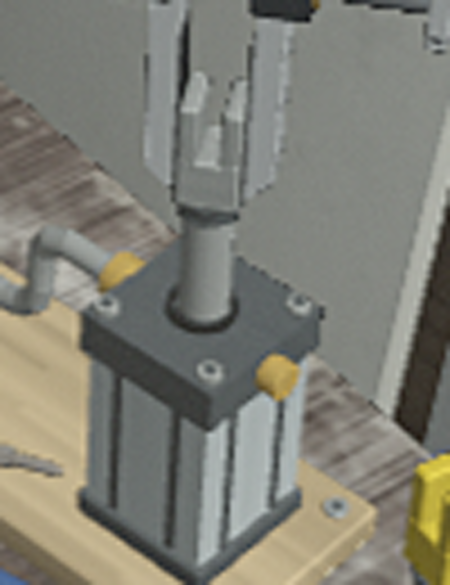

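View pics/side4.png

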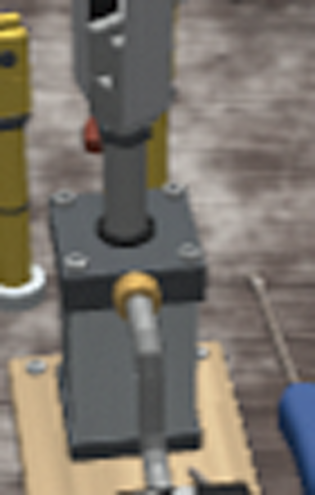

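Run:
```python
from h import *
import cv2
o=[]
for n,(x,y,w,h) in dict(scene=(370,255,40,40),side=(300,145,40,40)).items():
    c=pickle.load(open(n+"4.pkl","rb"))
    o.append(cv2.resize(np.ascontiguousarray(c["color"][y:y+h,x:x+w,::-1]),None,fx=10,fy=10,interpolation=cv2.INTER_CUBIC))
    for z in (.130,.133,.1925): X=c["mtx"]@(c["R"]@np.array([.534,-.113,z])+c["t"]);print(n,z,(X[:2]/X[2]-[x,y])*10)
cv2.imwrite("pics/z4.png",cv2.convertScaleAbs(np.hstack(o),alpha=1.6))
```

```text
scene 0.13 [198.49425729 285.22276496]
scene 0.133 [199.3375627  272.51064829]
scene 0.1925 [216.70629989  10.69160843]
side 0.13 [129.05302756 256.55407081]
side 0.133 [128.94074815 244.65688813]
side 0.1925 [126.61201072  -2.09731251]
```

View pics/z4.png

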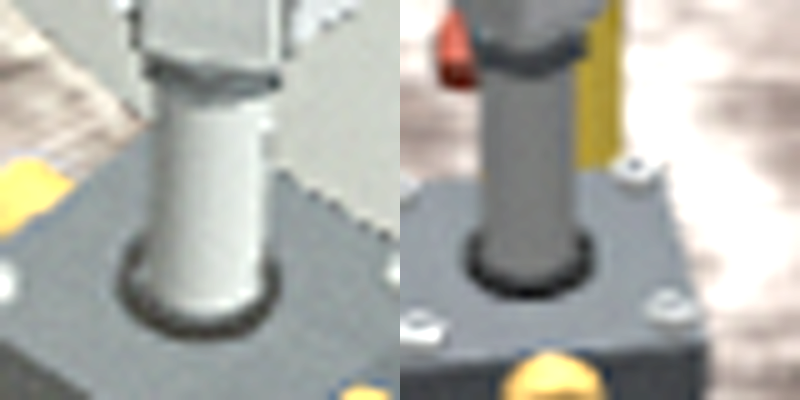

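The rod is up 40.3 mm by the arm (tip z 155.6 to 195.9 mm), and the load reads 3.4 N, which suits a held rod. In the zoom, the rod's last 2-3 mm above the gland is dark (left half, (205,313)), so the line is only barely out. I'll add 1 mm to bring it safely clear.

{"op": "play_rows", "data": {"steps": [{"ax": 0, "ay": 0, "az": 0, "tx": 0, "ty": 0, "tz": -0.5, "grip": 15}, {"ax": 0, "ay": 0, "az": 0, "tx": 0, "ty": 0, "tz": -1, "grip": 15}, {"ax": 0, "ay": 0, "az": 0, "tx": 0, "ty": 0, "tz": -1, "grip": 15}, {"ax": 0, "ay": 0, "az": 0, "tx": 0, "ty": 0, "tz": -1, "grip": 15}, {"ax": 0, "ay": 0, "az": 0, "tx": 0, "ty": 0, "tz": -1, "grip": 15}, {"ax": 0, "ay": 0, "az": 0, "tx": 0, "ty": 0, "tz": -1, "grip": 15}]}}

```text
clock: 9.97
tool_pos: [0.5352, -0.1128, 0.1969]
orientation: [-2.848, 1.323, -0.009]
force: [0.4, 0.1, -2.8]
width: 0.0237
```

Run:
```python
from plant import *
from h import *
import cv2
o=[]
for n,(x,y,w,h) in dict(scene=(370,255,40,40),side=(300,145,40,40)).items():
    I=np.mean([camera(n)["color"].astype(float) for _ in range(6)],0)
    cv2.imwrite(f"pics/{n}5.png",I[:,:,::-1])
    o.append(cv2.resize(I[y:y+h,x:x+w,::-1].copy(),None,fx=10,fy=10,interpolation=cv2.INTER_CUBIC))
cv2.imwrite("pics/z5.png",np.clip(np.hstack(o)*1.6,0,255))
I=cv2.imread("pics/scene5.png"); cv2.imwrite("pics/s5.png",cv2.resize(I[210:370,255:415],None,fx=3.5,fy=3.5,interpolation=cv2.INTER_CUBIC))
s=get_state(); print(s["clock"],s["tool_pos"],s["force"],s["ft_torque"],s["width"])
```

```text
10.5667 [ 0.53520502 -0.11281251  0.19690389] [-0.81450208 -0.68163688 -3.61211914] [-0.03285531  0.12799831  0.0375579 ] 0.02390557801273405[ WARN:0@4.949] global loadsave.cpp:1063 imwrite_ Unsupported depth image for selected encoder is fallbacked to CV_8U.
```

View pics/z5.png

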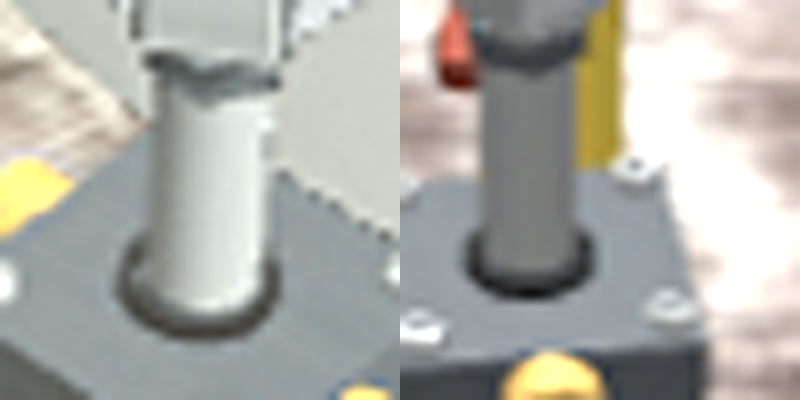

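View pics/s5.png

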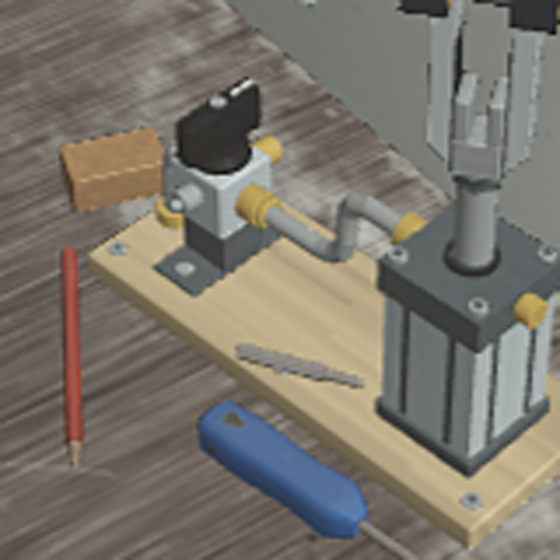

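Run:
```python
import cv2,pickle,numpy as np
from h import *
for n,cols,rows in [("scene",range(388,394),range(276,292)),("side",range(311,315),range(163,178))]:
    c=pickle.load(open(n+"4.pkl","rb")); A=c["color"].mean(2);B=cv2.imread(f"pics/{n}5.png").mean(2)
    C=-c["R"].T@c["t"]; ctr=np.array([.534,-.113]); u=(C[:2]-ctr)/np.linalg.norm(C[:2]-ctr); f=ctr+.01*u
    print(n,"pred rows z=.130,.133,.134,.1343:",[ (lambda X:(X[0]/X[2]).round(1).tolist().__str__()+","+str((X[1]/X[2]).round(2)))(c["mtx"]@(c["R"]@np.array([*f,z])+c["t"])) for z in (.130,.1313,.1343)])
    for r in rows: print(r,A[r,cols].mean().round(0),B[r,cols].mean().round(0))
```

```text
scene pred rows z=.130,.133,.134,.1343: ['389.6,287.51', '389.6,286.96', '389.7,285.68']
276 128.0 129.0
277 130.0 129.0
278 130.0 130.0
279 130.0 131.0
280 130.0 131.0
281 131.0 131.0
282 131.0 132.0
283 132.0 133.0
284 134.0 136.0
285 138.0 131.0
286 94.0 83.0
287 54.0 52.0
288 41.0 43.0
289 88.0 88.0
290 100.0 100.0
291 98.0 98.0
side pred rows z=.130,.133,.134,.1343: ['312.9,173.45', '312.9,172.93', '312.9,171.74']
163 77.0 77.0
164 77.0 77.0
165 76.0 76.0
166 77.0 77.0
167 77.0 77.0
168 76.0 77.0
169 77.0 77.0
170 77.0 78.0
171 79.0 78.0
172 66.0 53.0
173 39.0 34.0
174 18.0 20.0
175 93.0 93.0
176 102.0 102.0
177 101.0 101.0
```

The line's upper edge measures about 3.8 mm above the gland in both views, so travel is 40.8 mm by the pictures and 41.3 mm by the arm. The line is just clear. The handle stands across the pipe, and the pencil, bit, cork and screwdriver are where they were.

```bash
python3 -c "
from plant import *
print(sign_off()); s=get_state(); print(s['clock'],s['tool_pos'],s['width'])"
```

```text
the job is handed in; nothing more can be done
None
the job is handed in; nothing more can be done
```

I shut the valve first, turning the black handle 90° clockwise until the bar stood across the pipe. Then I gripped the grey fork head across its flats, drew the rod straight up about 41 mm, and handed the job in still holding it with 35 N set.

**Last checks:**
- **Handle:** it still stood across the pipe, by eye in the scene picture.
- **Rod travel:** 41.3 mm by the arm and about 40.8 mm by both camera views, a 0.5 mm disagreement that is within pixel accuracy.
- **Dark line:** its upper edge measured about 3.8 mm above the gland, so it should be clear by about 1 mm. The bright gap under the line was too thin to see in the pictures, so this rests on the measured edge and the travel.
- **Grip and force:** fingers at 23.9 mm on the 24 mm head, sideways force about 1 N, and a load of 3.6 N, which fits the rod's weight.
- **Bystanders:** the pencil, driver bit, cork block and the part of the screwdriver in view looked unmoved.
- **Time:** 10.6 s of the 43 s allowed.

One move call was refused at the start because its rows left out some keys. The arm did not move on that call.

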